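# Clamp the watch movement and hold the loupe in focus over it

### The job

Push the sliding jaw of the movement holder gently against the watch movement until you feel the movement seat snugly in both V-jaws; do not touch the movement itself. Then take the hand loupe by its handle and hold it level, centred over the movement, with its lower rim at the height of the height gauge's red pointer, the focal height I have set. Finish while still holding the loupe there, free in the air, and leave the gauge and the other things on the bench where they are.

Things in the scene. Friction and masses are not known exactly. Their poses are not given: they have to be found in the camera images.
- holder: movement holder, fixed to the bench: dark steel base 128 x 56 x 10 mm with an aluminium bed (22 mm wide, top 24 mm above the bench), two steel rods and two V-jaws that run along the holder's own x axis. Low end blocks (top at 24 mm) reach from x = -70 to +58 mm. Origin on the bench under the middle of the bed, z up; at yaw 0 its +x points away from the robot
- jaw: sliding jaw on the holder's -x side, aluminium with a brass 120 degree V that opens to +x; top 32.5 mm above the bench, 46 mm wide. It slides along the holder's x (free travel 45 mm from fully open) with about 3 N of friction and stays where it is left. Origin: the point where the centre of the movement's underside lies when it is seated in this V (24 mm above the bench); axes as the holder's
- jaw_lug (a point): centre of the top of the black finger lug with a red band that stands on the sliding jaw, for pushing or pinching it: 10 mm along x, 20 mm across y, from 32 to 53 mm above the bench; this point lies 53 mm above the bench and 26.5 mm behind (-x of) the jaw's origin
- stop_jaw: the other V-jaw, on the +x side, locked on the rods with a brass screw (somewhere within 8 mm); its V opens to -x. Origin: the point where the centre of the movement's underside lies when seated in this V; so the movement is clamped when the origins of both jaws and of the movement coincide
- movement: brass watch movement with wheels and red jewels, a disc of 36.6 mm diameter and 6 mm thick (8 mm with its bridges), 45 g, lying loose on the bed between the jaws. Origin: centre of its underside, 24 mm above the bench
- loupe: hand loupe: black round tapered barrel, 48 mm across and 22 mm high with a steel band and open below, glass lens inside, and a brown wooden handle along its -x axis. It stands flat on the bench. Origin: centre of the lower rim (the barrel's foot), z up along the optical axis. 60 to 100 g, the centre of mass some 15 mm towards the handle
- loupe_grip (a point): middle of the loupe's handle, 66 mm from the barrel's axis and 12 mm above the lower rim; the handle is a bar 12 mm wide and 13 mm high (its underside 5.5 mm above the rim), from 31 to 105 mm from the axis
- gauge: small height gauge standing loose on the bench beside the holder (on its -y side), heavy: dark base 60 x 70 x 22 mm, steel beam to 231 mm height, grey slider on it. Origin: centre of the base's underside; its arm points along its own -x, towards the holder's side
- pointer_tip (a point): tip of the thin red pointer on the height gauge's arm, at its lower face: the height of this point (68 to 98 mm above the bench) is the focal height for the loupe's lower rim. It stands 75 mm in front of the gauge's origin
- eyeglass_short: bystander: black conical eyeglass with a steel rim, 44 mm across, 34 mm high; origin under its centre
- eyeglass_tall: bystander: black bottle-shaped eyeglass, 34 mm across, 46 mm high; origin under its centre
- tin: bystander: round tin with a black lid, 56 mm across, 18 mm high; origin under its centre
- beaker: bystander: glass beaker 44 mm across, 75 mm high, with coloured sticks up to about 125 mm; origin under its centre
- turned_stand: bystander: turned wooden stand, foot 104 mm across, 168 mm high; origin under its centre
- screwdriver: bystander: blue screwdriver, 130 mm long, lying; origin under its middle
- tweezers: bystander: steel tweezers, 125 mm long, lying; origin on the bench under the middle
Not all that is in view belongs to the job. Leave any orange look-alike of the loupe alone.

How it is judged:
By the outcome, as a careful person would: the job done as asked, in the order asked, and still so for the second after the job is handed in, while the arm keeps its last pose, push and grip.
It also fails if it takes over 58 s, if anything falls off the work surface, if the arm or the gripper's body presses on something with over 40 N, if the wrist force passes 120 N, or if a joint passes its speed limit or range.

### The arm

A 7-joint arm with a two-finger parallel gripper is mounted at the origin on the work surface. World frame = base frame: x ahead of the robot, y to its left, z up, the work surface at z = 0. Lengths are in m, angles in rad, forces in N, time in s.
With the tool pointing down it reaches from about 0.425 to 0.95 m from the base axis. Payload 4.7 kg.
Tool frame: the origin (TCP) lies between the finger pads; the fingertips stand 14 mm ahead of it and the grasp point (between the pads) lies 5 mm behind it; x points along the fingers, z is the direction in which the jaws open and shut, and the axes are right-handed (so a half turn about x gives the same grasp; the last joint's range is limited). The gripper opens to 85 mm and grips with 20 to 120 N. Pads are 22 mm wide; open, the fingers measure 114 mm over their backs; the gripper's body (76 mm by 85 mm) begins 54 mm behind the grasp point. The pads swing forward as they close: fully open they stand 13 mm farther back than shut.
Start: joints at [1.173, 0.469, -0.049, 1.532, 0.024, 1.141, -0.082], TCP at [0.243, -0.63, 0.245] pointing down, gripper open.
Joint ranges: [-2.59, 2.59], [-0.33, 1.99], [-1.39, 1.29], [0.1, 2.45], [-1.04, 4.18], [0.21, 1.99], [-2.66, 2.66]. Speed limits (rad/s): [2.57, 2.57, 3.14, 3.14, 3.14, 3.14, 3.14].

### API

Orientations are given as [roll, pitch, yaw] about the fixed x, y, z axes, in that order (R = Rz(yaw) Ry(pitch) Rx(roll)).
In Python, from rig import sensors, cams, manip gives the robot as it stands. The module is installed in compiled form; this text tells all that it offers.
- The arm moves only by the tool carry_out, never from a script. Its arguments are lists of equal length, an entry for each row: "translation": the shift along the tool's x, y, z in m, a list of three; "turn": the turn about the tool's x in degrees; "jaw": the opening, from 0 (shut) to 1 (fully open). In form: {"translation": [[x, y, z], ...], "turn": [turn, ...], "jaw": [jaw, ...]}. A call has 1 to 5 rows; each row is the pose to reach, as a shift and turn from the pose measured when the call began, along the tool's axes at that moment; what a row does not reach only later rows make up. A row lasts 1/10 s, in which the tool goes at most 50 mm and 8.59 degrees, less where a joint would pass 70% of its speed; a pose out of reach is approached as far as the arm can. A call with a gripper value outside its range is refused whole. The fingers move at their own pace and stop on an object; the grip force is fixed at half the most. Time passes only in rows, so rows that repeat a pose let the fingers close. It gives the time, the measured TCP pose, the force and the opening at its end, in the units of the state.
- sensors.observe(): the state, without advancing time (a new reading comes with each control period).
- cams.camera(name): name is "scene" or "top" or "wrist"; returns (picture, depth): 480x640x3 uint8, blue, green, red; 480x640 float32, m along the optical axis (not along the pixel's ray), 0 where there is no reading.
- cams.calibration(name): a dict with "fx", "fy", "cx", "cy" (pixels), "T" (4x4, takes a point from camera to world coordinates). Camera axes: x right, y down, z forward; pixel columns grow to the right and rows downward; lengths in m; the calibration is good to about 2 mm. A picture is of the moment at which its call begins: read the wrist's pose just before it. calibration takes no time and is no camera call; for the wrist camera it gives the pose at the moment of the call.
- manip.job_done(): hands the job in, once; it reports no verdict.
The state is a dict: "time_s": time; "joint_pos": joint angles; "qvel": joint speeds; "joint_torque": joint torques, N m; "eef_pos": TCP position; "eef_rot": TCP orientation; "ft_force": force on the tool from outside, world axes, zero at the start; "moment": the same for the moment, N m; "gripper_width": opening from 0.0 (shut) to 1.0 (fully open).
Only numpy, scipy, OpenCV 4.12 (cv2) and the standard library are available. Lean on these libraries where they do the work, as an engineer would, in place of code of your own. Each camera call takes 0.05 s, during which the arm holds its last target. There are 200 camera calls.

## Working session

There is one attempt and no reset: what is moved stays moved. The work goes in short steps, Python scripts to look and compute and a tool call to move; the robot and the scene stay as the last step left them, time stands still between calls to the robot, and variables do not carry over. Pictures are saved under pics/ and viewed, about 8 in all and at most 12, crops included, and the job is handed in when it is done.

Besides the shell and the picture viewer there is one more tool, called after "Call:" in YAML: its name, and indented under it one key for each argument. carry_out: Moves the arm, as the interface text tells. Its arguments: {"type":"object","properties":{"translation":{"type":"array"},"turn":{"type":"array"},"jaw":{"type":"array"}},"required":["translation","turn","jaw"]}

```bash
mkdir -p pics; cat > h.py <<'E'
import numpy as np, cv2
from rig import sensors, cams, manip
from scipy.spatial.transform import Rotation as R
def snap(name,tag):
    c=cams.calibration(name); im,d=cams.camera(name)
    cv2.imwrite(f'pics/{tag}.png',im); np.savez(f'pics/{tag}.npz',d=d,T=c['T'],k=[c['fx'],c['fy'],c['cx'],c['cy']])
def load(tag):
    z=np.load(f'pics/{tag}.npz'); return cv2.imread(f'pics/{tag}.png'),z['d'],z['T'],z['k']
def cloud(tag):
    im,d,T,k=load(tag); v,u=np.mgrid[:480,:640]
    P=np.stack([(u-k[2])/k[0]*d,(v-k[3])/k[1]*d,d],-1)@T[:3,:3].T+T[:3,3]
    P[d==0]=np.nan; return im,P
def pt(tag,u,v,z=None):
    "world of pixel, by depth (median 3x3) or on plane z"
    im,d,T,k=load(tag); r=T[:3,:3]@np.array([(u-k[2])/k[0],(v-k[3])/k[1],1])
    if z is None:
        w=d[int(v)-1:int(v)+2,int(u)-1:int(u)+2]; s=np.median(w[w>0])
    else: s=(z-T[2,3])/r[2]
    return T[:3,3]+s*r
def proj(tag,p):
    im,d,T,k=load(tag); q=T[:3,:3].T@(np.asarray(p)-T[:3,3]); return k[0]*q[0]/q[2]+k[2],k[1]*q[1]/q[2]+k[3]
def st():
    s=sensors.observe(); print({a:(np.round(b,4).tolist()) for a,b in s.items() if a not in('qvel','joint_torque')}); return s
E
python3 - <<'E'
from h import *
s=st()
for n in('scene','top','wrist'):
    snap(n,n+'0'); c=cams.calibration(n); print(n,c['fx'],np.round(c['T'],3).tolist())
E
```

```text
{'time_s': 0.0, 'joint_pos': [1.1731, 0.4695, -0.0486, 1.5337, 0.0241, 1.141, -0.0823], 'eef_pos': [0.2431, -0.6291, 0.2443], 'eef_rot': [-3.111, 1.5688, 1.9702], 'ft_force': [-0.4552, 1.0298, 0.4812], 'moment': [0.0259, -0.0167, -0.0258], 'gripper_width': 1.0032}
scene 488.84243230146626 [[0.771, 0.371, -0.518, 1.12], [0.637, -0.453, 0.623, -0.684], [-0.004, -0.811, -0.585, 0.723], [0.0, 0.0, 0.0, 1.0]]
top 534.7230579570437 [[-0.006, -0.993, 0.118, 0.389], [-1.0, 0.004, -0.021, 0.019], [0.02, -0.118, -0.993, 1.47], [0.0, 0.0, 0.0, 1.0]]
wrist 372.4296618850816 [[0.36, -0.891, -0.277, 0.314], [-0.933, -0.344, -0.105, -0.603], [-0.002, 0.297, -0.955, 0.374], [0.0, 0.0, 0.0, 1.0]]
```

View pics/top0.png

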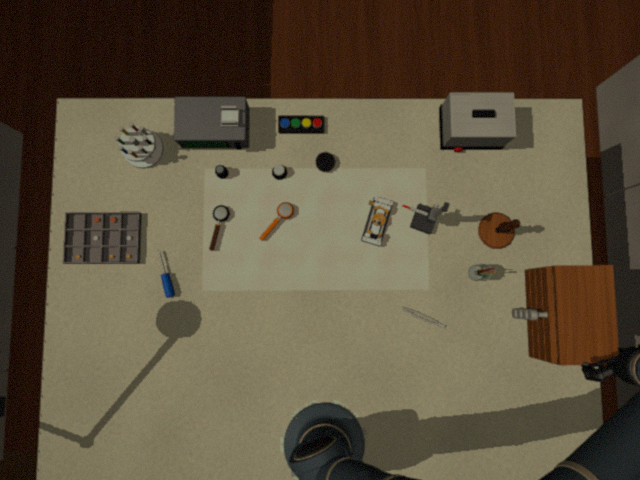

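View pics/scene0.png

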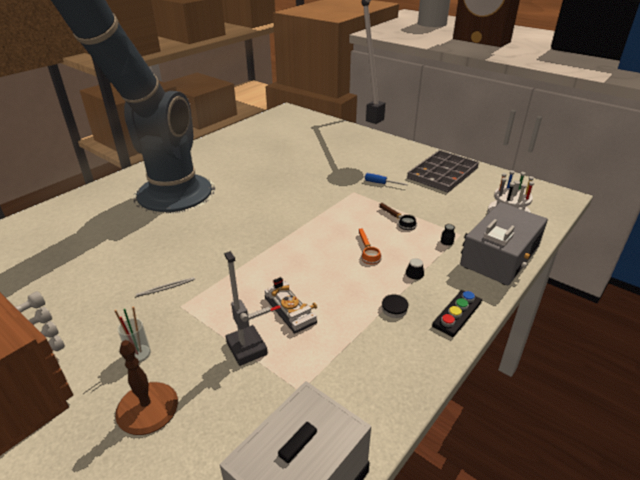

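The top view shows the brown-handled loupe at (221,213) with its handle to (214,248). The orange look-alike is at (286,211). The eyeglasses are at (222,171) and (280,171), and the tin at (325,161). The holder is at (377,221) with the gauge at (424,218) and its red pointer near (406,207). I choose the brown-handled one as the loupe, and check it with close crops.

```bash
python3 - <<'E'
from h import *
t,Pt=cloud('top0'); s,Ps=cloud('scene0')
def cr(im,u0,v0,w,h,W,H): return cv2.resize(im[v0:v0+h,u0:u0+w],(W,H),interpolation=cv2.INTER_CUBIC)
a=cr(t,350,185,100,75,400,300); b=cr(t,190,190,80,60,400,300)
c=cr(s,215,245,120,120*3//4,400,300); d=cr(s,370,190,80,60,400,300)
cv2.imwrite('pics/c1.png',np.vstack([np.hstack([a,b]),np.hstack([c,d])]))
for n,u,v in[('loupe',221,213),('handle',214,240),('holder',377,221),('gaugebase',420,224),('bench',300,270)]: print(n,pt('top0',u,v).round(3))
E
```

```text
loupe [0.618 0.28  0.014]
handle [0.543 0.297 0.019]
holder [ 0.592 -0.147  0.031]
gaugebase [ 0.584 -0.266  0.021]
bench [0.461 0.064 0.   ]
```

View pics/c1.png

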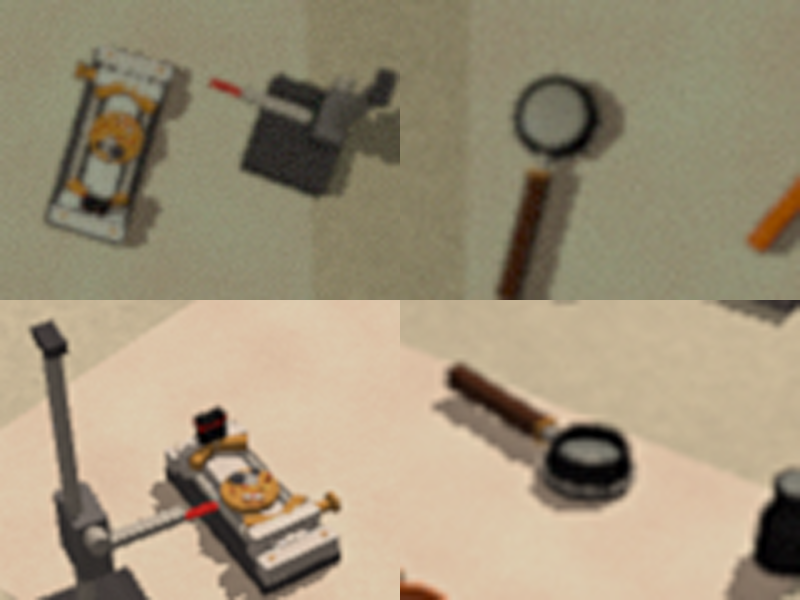

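The crops confirm the loupe: black barrel with a dark brown handle, with the orange one cut off at right. The lug is at top pixel ≈(374,236), the pointer tip ≈(402,205), and the base corners are (361,240), (380,245), (374,196) and (396,202).

```bash
python3 - <<'E'
from h import *
f=lambda a,b:(350+a/4,185+b/4)
for n,(a,b),z in[('lug',(95,203),.053),('mov',(115,137),.031),('bl',(45,222),.0175),('br',(122,242),.0175),('tl',(95,45),.0175),('tr',(185,70),.0175),('ptr',(210,82),.08),('stopj',(128,95),.0325),('gbase bl',(242,168),.022),('gbase br',(320,193),.022)]:
    print(n,pt('top0',*f(a,b),z).round(4), pt('top0',*f(a,b)).round(3))
g=lambda a,b:(190+a/5,190+b/5)
for n,(a,b),z in[('barrel',(557,117),.022),('h0',(539,175),.0185),('h1',(511,297),.0185)]: print(n,pt('top0',*g(a-400,b),z).round(4))
k=lambda a,b:(215+a*.3,245+(b-300)*.3)
print('lug scene',pt('scene0',*k(209,415),.053).round(4),pt('scene0',*k(209,415)).round(4))
for z in(.07,.08,.09,.1): print('ptr scene',z,pt('scene0',*k(216,508),z).round(4),'top',pt('top0',*f(210,82),z).round(4))
im,P=cloud('top0'); 
m=(P[...,0]>.5)&(P[...,0]<.7)&(P[...,1]>-.22)&(P[...,1]<-.17)&(P[...,2]>.06); print(P[m].round(3))
T=R.from_euler('xyz',sensors.observe()['eef_rot']).as_matrix(); print(T.round(3))
E
```

```text
lug [ 0.5488 -0.1346  0.053 ] [ 0.549 -0.134  0.054]
mov [ 0.5964 -0.1514  0.031 ] [ 0.596 -0.151  0.031]
bl [ 0.5399 -0.104   0.0175] [ 0.542 -0.105  0.   ]
br [ 0.5259 -0.1565  0.0175] [ 0.527 -0.158  0.004]
tl [ 0.6626 -0.1403  0.0175] [ 0.666 -0.142  0.   ]
tr [ 0.6449 -0.2022  0.0175] [ 0.648 -0.205 -0.   ]
ptr [ 0.6258 -0.2091  0.08  ] [ 0.64  -0.222 -0.002]
stopj [ 0.6251 -0.1606  0.0325] [ 0.626 -0.161  0.029]
gbase bl [ 0.576  -0.2392  0.022 ] [ 0.578 -0.243  0.003]
gbase br [ 0.5586 -0.2923  0.022 ] [ 0.559 -0.294  0.015]
barrel [0.6153 0.2774 0.022 ]
h0 [0.5839 0.2872 0.0185]
h1 [0.5172 0.3012 0.0185]
lug scene [ 0.5498 -0.1353  0.053 ] [ 0.5503 -0.1358  0.0535]
ptr scene 0.07 [ 0.6241 -0.2064  0.07  ] top [ 0.6275 -0.2107  0.07  ]
ptr scene 0.08 [ 0.6317 -0.2137  0.08  ] top [ 0.6258 -0.2091  0.08  ]
ptr scene 0.09 [ 0.6392 -0.221   0.09  ] top [ 0.6241 -0.2074  0.09  ]
ptr scene 0.1 [ 0.6468 -0.2283  0.1   ] top [ 0.6224 -0.2058  0.1   ]
[[ 0.629 -0.21   0.083]
 [ 0.628 -0.211  0.074]
 [ 0.628 -0.214  0.076]
 [ 0.627 -0.216  0.081]
 [ 0.627 -0.218  0.08 ]
 [ 0.626 -0.212  0.071]
 [ 0.626 -0.214  0.074]
 [ 0.626 -0.217  0.073]
 [ 0.624 -0.218  0.081]
 [ 0.622 -0.216  0.079]
 [ 0.623 -0.219  0.075]]
[[-0.001  0.933  0.361]
 [ 0.001  0.361 -0.933]
 [-1.    -0.    -0.002]]
```

Call:
carry_out:
  translation:
    - [-0.05, 0, 0]
    - [-0.056, 0.472, -0.342]
    - [-0.056, 0.472, -0.342]
    - [-0.056, 0.472, -0.342]
    - [-0.056, 0.472, -0.342]
  turn: [0, 38.6, 38.6, 38.6, 38.6]
  jaw: [0, 0, 0, 0, 0]

```text
time_s: 0.65
eef_pos: [0.3513, -0.4619, 0.2965]
eef_rot: [-2.616, 1.569, 1.868]
ft_force: [0.9, 0.4, 0.9]
gripper_width: 0.146
```

```bash
cat >> h.py <<'E'
def go(p,yaw=None):
    "tool-frame shift & turn to bring TCP to world p, tool y at heading yaw (deg)"
    s=sensors.observe(); M=R.from_euler('xyz',s['eef_rot']).as_matrix()
    h=np.degrees(np.arctan2(M[1,1],M[0,1]))
    print('t',round(s['time_s'],2),'pos',np.round(s['eef_pos'],4),'heading',round(h,2),'down',M[:,0].round(4),'F',np.round(s['ft_force'],2),'w',round(s['gripper_width'],3))
    print('shift',(M.T@(np.array(p)-s['eef_pos'])).round(4),'turn',None if yaw is None else round(h-yaw,2))
E
python3 -c "
from h import *
go([.56,-.14,.3],-17.5)"
```

```text
t 0.65 pos [ 0.3513 -0.4619  0.2965] heading -13.07 down [-5.0e-04  1.8e-03 -1.0e+00] F [0.95 0.44 0.89] w 0.146
shift [-0.003   0.1304 -0.3608] turn 4.43
```

Call:
carry_out:
  translation:
    - [-0.003, 0.13, -0.361]
    - [-0.003, 0.13, -0.361]
    - [-0.003, 0.13, -0.361]
    - [-0.003, 0.13, -0.361]
    - [-0.003, 0.13, -0.361]
  turn: [4.4, 4.4, 4.4, 4.4, 4.4]
  jaw: [0, 0, 0, 0, 0]

```text
time_s: 1.15
eef_pos: [0.4866, -0.252, 0.2988]
eef_rot: [-2.491, 1.569, 1.916]
ft_force: [0.6, -0.2, -0.3]
gripper_width: -0.001
```

```bash
python3 -c "
from h import *
go([.56,-.14,.3],-17.5)"
```

```text
t 1.15 pos [ 0.4866 -0.252   0.2988] heading -17.48 down [-6.0e-04  1.7e-03 -1.0e+00] F [ 0.63 -0.17 -0.27] w -0.001
shift [-0.001   0.0364 -0.1289] turn 0.02
```

Call:
carry_out:
  translation:
    - [-0.001, 0.036, -0.129]
    - [-0.001, 0.036, -0.129]
    - [-0.001, 0.036, -0.129]
    - [-0.001, 0.036, -0.129]
    - [-0.001, 0.036, -0.129]
  turn: [0, 0, 0, 0, 0]
  jaw: [0, 0, 0, 0, 0]

```text
time_s: 1.65
eef_pos: [0.5597, -0.1391, 0.2995]
eef_rot: [-2.02, 1.569, 2.389]
ft_force: [0.5, -1.3, -0.4]
gripper_width: 0.005
```

```bash
python3 - <<'E'
from h import *
go([.56,-.14,.3],-17.5); snap('wrist','w1')
im=cv2.imread('pics/w1.png'); cv2.imwrite('pics/w1b.png',cv2.resize(im,(800,600),interpolation=cv2.INTER_CUBIC))
E
```

```text
t 1.65 pos [ 0.5597 -0.1391  0.2995] heading -17.37 down [-0.0017  0.0016 -1.    ] F [ 0.49 -1.34 -0.39] w 0.005
shift [-0.0005  0.0006  0.0008] turn 0.13
```

View pics/w1b.png

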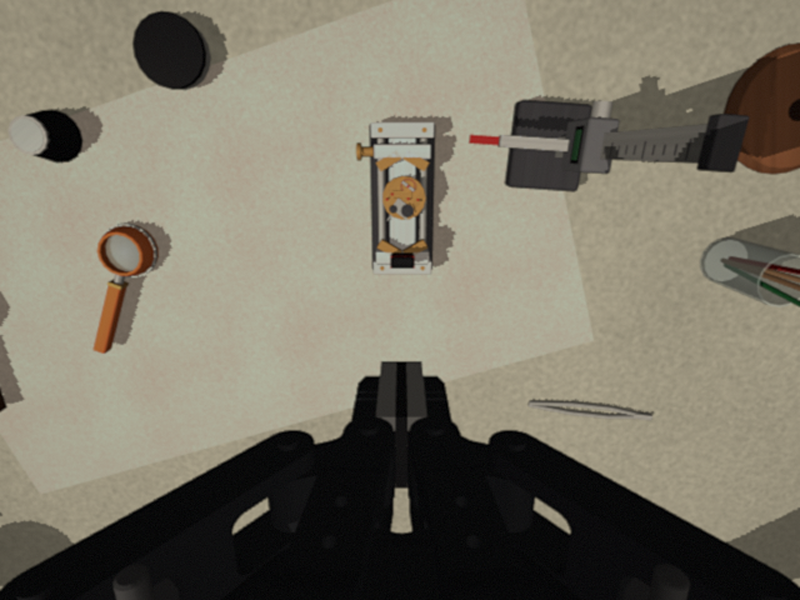

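The wrist view (800 px scale) shows the holder axis upright at x≈402, the lug at (402,260), the movement at (404,197), the stop jaw at about y=155 with its screw at left, and the pointer tip at (470,139). Next I go lower, behind the lug, and look closer.

```bash
python3 -c "
from h import *
go([.520,-.1255,.13],-17.5)"
```

```text
t 1.7 pos [ 0.5592 -0.1405  0.2996] heading -17.52 down [-0.0017  0.001  -1.    ] F [ 0.52  0.25 -0.93] w -0.0
shift [ 0.1697 -0.0416 -0.0025] turn -0.02
```

Call:
carry_out:
  translation:
    - [0.17, -0.042, -0.0025]
    - [0.17, -0.042, -0.0025]
    - [0.17, -0.042, -0.0025]
    - [0.17, -0.042, -0.0025]
    - [0.17, -0.042, -0.0025]
  turn: [0, 0, 0, 0, 0]
  jaw: [0, 0, 0, 0, 0]

```text
time_s: 2.2
eef_pos: [0.5151, -0.1266, 0.1261]
eef_rot: [-1.436, 1.56, 2.968]
ft_force: [-1.0, 0.7, -0.1]
gripper_width: 0.003
```

```bash
python3 - <<'E'
from h import *
go([.520,-.1255,.13],-17.5); snap('wrist','w2')
im=cv2.imread('pics/w2.png'); cv2.imwrite('pics/w2b.png',cv2.resize(im[0:300,240:640],(800,600),interpolation=cv2.INTER_CUBIC))
E
```

```text
t 2.2 pos [ 0.5151 -0.1266  0.1261] heading -17.69 down [-0.011   0.0019 -0.9999] F [-0.99  0.68 -0.08] w 0.003
shift [-0.0039  0.0043 -0.0026] turn -0.19
```

View pics/w2b.png

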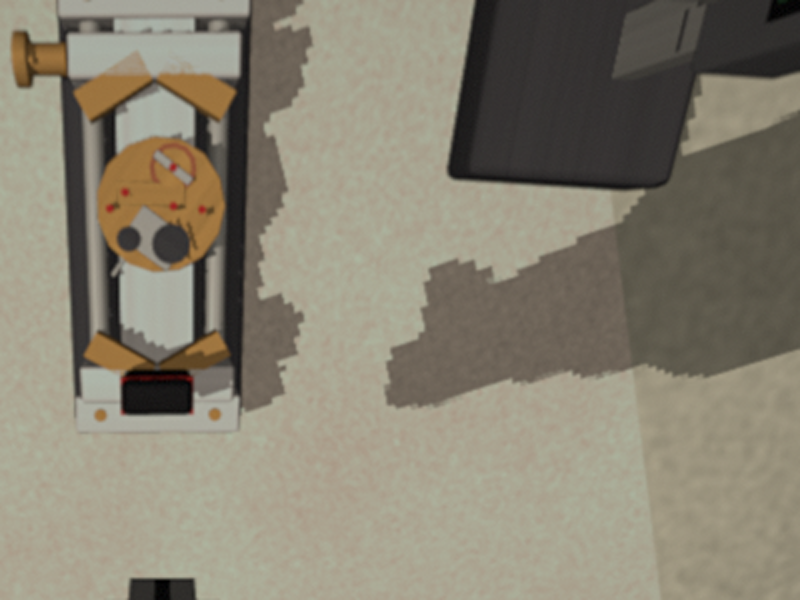

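Close view (crop pixels, native = 240+x/2, y/2): the lug top spans (122–193, 375–413), the movement disc is centred at (161,204), and the V vertices are at (154,78) for the stop jaw and (157,363) for the sliding jaw. There is a clear gap between the movement and both Vs.

```bash
python3 - <<'E'
from h import *
f=lambda a,b:(240+a/2,b/2)
Q={}
for n,(a,b),z in[('lug',(157.5,394),.053),('mov',(161,204),.030),('Vstop',(154,78),.0325),('Vjaw',(157,363),.0325),('bl',(77,431),.024),('br',(239,431),.024),('tipR',(162,590),.11)]:
    Q[n]=pt('w2',*f(a,b),z); print(n,Q[n].round(4),pt('w2',*f(a,b)).round(4))
d=Q['br']-Q['bl']; print('cross heading',np.degrees(np.arctan2(d[0],-d[1])))
d=Q['Vstop']-Q['Vjaw'];print('axis heading',np.degrees(np.arctan2(d[1],d[0])),np.linalg.norm(d))
im,P=cloud('w2')
for z0,z1,n in((.048,.058,'lug'),(.027,.031,'disc')):
    m=(P[...,2]>z0)&(P[...,2]<z1)&(np.hypot(P[...,0]-Q['lug'][0],P[...,1]-Q['lug'][1])<.02) if n=='lug' else (P[...,2]>z0)&(P[...,2]<z1)&(np.hypot(P[...,0]-Q['mov'][0],P[...,1]-Q['mov'][1])<.019)
    print(n,m.sum(),np.nanmean(P[m],0).round(4))
u=np.array([np.cos(np.radians(-17.6)),np.sin(np.radians(-17.6))])
for n in Q: print(n,'along',(Q[n][:2]-Q['lug'][:2])@u,'across',(Q[n][:2]-Q['lug'][:2])@[-u[1],u[0]])
E
```

```text
lug [ 0.5497 -0.1369  0.053 ] [ 0.5498 -0.137   0.0537]
mov [ 0.5969 -0.1531  0.03  ] [ 0.5969 -0.1531  0.0317]
Vstop [ 0.6276 -0.1609  0.0325] [ 0.6276 -0.1609  0.0326]
Vjaw [ 0.5546 -0.1383  0.0325] [ 0.5537 -0.138   0.0264]
bl [ 0.5404 -0.1068  0.024 ] [ 0.5401 -0.1066  0.0228]
br [ 0.5246 -0.1561  0.024 ] [ 0.5184 -0.1566  0.0017]
tipR [ 0.5198 -0.1286  0.11  ] [ 0.5258 -0.1305  0.1226]
cross heading -17.749988586540596
axis heading -17.244664020155927 0.07640386423634138
lug 704 [ 0.5493 -0.1364  0.0532]
disc 1135 [ 0.5974 -0.153   0.0304]
lug along 0.0 across 0.0
mov along 0.04995545717595869 across -0.0010946604970166734
Vstop along 0.08156143538160335 across 0.0006938437757690354
Vjaw along 0.005159040467463553 across 0.00022000664224118387
bl along -0.01794865598631936 across 0.02591618517183562
br along -0.01808412169659185 across -0.025831723896733747
tipR along -0.030946358208325548 across -0.0010951755972074245
```

```bash
python3 -c "
from h import *
go([.5228,-.1283,.053],-17.6)"
```

```text
t 2.25 pos [ 0.518  -0.1268  0.1287] heading -17.67 down [-0.0051  0.001  -1.    ] F [ 0.02 -0.26  0.54] w -0.001
shift [ 0.0757  0.0054 -0.0001] turn -0.07
```

Call:
carry_out:
  translation:
    - [0.04, 0.004, 0]
    - [0.076, 0.004, 0]
    - [0.076, 0.004, 0]
    - [0.076, 0.004, 0]
  turn: [0, 0, 0, 0]
  jaw: [0, 0, 0, 0]

```text
time_s: 2.65
eef_pos: [0.5229, -0.1289, 0.0544]
eef_rot: [-1.361, 1.568, 3.042]
ft_force: [1.1, 0.0, 0.9]
gripper_width: -0.001
```

```bash
cat >> h.py <<'E'
U=np.array([np.cos(np.radians(-17.6)),np.sin(np.radians(-17.6))]); V=np.array([-U[1],U[0]]); LUG=np.array([.5495,-.1368])
def along():
    s=sensors.observe(); p=s['eef_pos'][:2]-LUG; f=s['ft_force'][:2]
    print('along mm',round(p@U*1e3,2),'across',round(p@V*1e3,2),'z',round(s['eef_pos'][2],4),'Fu',round(f@U,2),'Fv',round(f@V,2),'t',s['time_s'])
E
python3 -c "
from h import *
along();go([.5495,-.1368,.053],-17.6)"
```

```text
along mm -27.7 across -0.51 z 0.0544 Fu 1.08 Fv 0.36 t 2.65
t 2.65 pos [ 0.5229 -0.1289  0.0544] heading -17.73 down [-2.6e-03  3.0e-04 -1.0e+00] F [1.14 0.02 0.92] w -0.001
shift [ 0.0013  0.0277 -0.0006] turn -0.13
```

Call:
carry_out:
  translation:
    - [0.001, 0.004, -0.0005]
    - [0.001, 0.008, -0.0005]
    - [0.001, 0.012, -0.0005]
    - [0.001, 0.016, -0.0005]
    - [0.001, 0.02, -0.0005]
  turn: [0, 0, 0, 0, 0]
  jaw: [0, 0, 0, 0, 0]

```text
time_s: 3.15
eef_pos: [0.542, -0.1343, 0.0536]
eef_rot: [-1.398, 1.567, 3.005]
ft_force: [-3.4, 2.1, 2.5]
gripper_width: -0.003
```

```bash
python3 -c "
from h import *
along()"
```

```text
along mm -7.9 across 0.12 z 0.0536 Fu -3.87 Fv 0.99 t 3.15
```

Call:
carry_out:
  translation:
    - [0, 0.004, 0]
    - [0, 0.008, 0]
    - [0, 0.012, 0]
    - [0, 0.016, 0]
  turn: [0, 0, 0, 0]
  jaw: [0, 0, 0, 0]

```text
time_s: 3.55
eef_pos: [0.5575, -0.1392, 0.0535]
eef_rot: [-1.434, 1.567, 2.969]
ft_force: [-3.2, 2.0, 3.2]
gripper_width: -0.0
```

```bash
python3 -c "
from h import *
along()"
```

```text
along mm 8.39 across 0.15 z 0.0535 Fu -3.61 Fv 0.94 t 3.55
```

Call:
carry_out:
  translation:
    - [0, 0.002, 0]
    - [0, 0.004, 0]
    - [0, 0.006, 0]
    - [0, 0.007, 0]
  turn: [0, 0, 0, 0]
  jaw: [0, 0, 0, 0]

```text
time_s: 3.95
eef_pos: [0.5643, -0.1413, 0.0534]
eef_rot: [-1.452, 1.567, 2.951]
ft_force: [-2.6, 1.5, 2.9]
gripper_width: 0.003
```

```bash
python3 - <<'E'
from h import *
along(); snap('wrist','w3'); along()
im=cv2.imread('pics/w3.png'); cv2.imwrite('pics/w3b.png',cv2.resize(im[100:350,220:470],(600,600),interpolation=cv2.INTER_CUBIC))
E
```

```text
along mm 15.44 across 0.2 z 0.0534 Fu -2.94 Fv 0.64 t 3.95
along mm 15.63 across 0.2 z 0.0535 Fu -2.47 Fv 0.4 t 4.0
```

View pics/w3b.png

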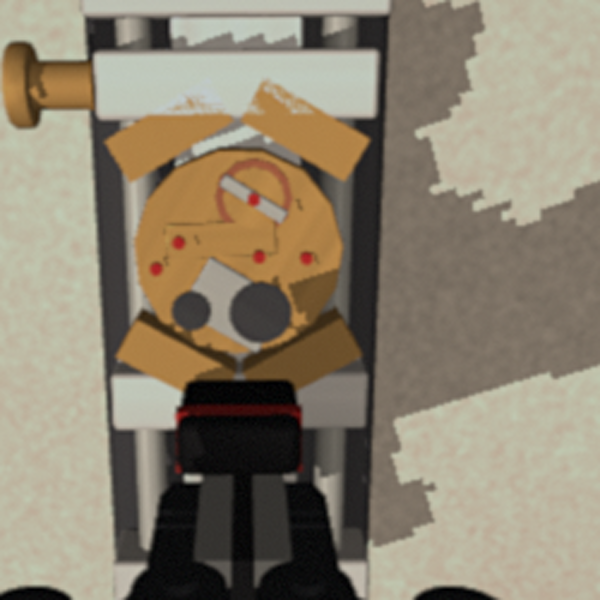

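The movement now sits in the sliding V, pushed off centre-line slightly to the right, with about 2–3 mm still open at the stop V around (240,130).

Call:
carry_out:
  translation:
    - [0, 0.001, 0]
    - [0, 0.002, 0]
    - [0, 0.002, 0]
  turn: [0, 0, 0]
  jaw: [0, 0, 0]

```text
time_s: 4.3
eef_pos: [0.5664, -0.142, 0.0534]
eef_rot: [-1.452, 1.567, 2.951]
ft_force: [-2.9, 0.6, 1.9]
gripper_width: 0.001
```

```bash
python3 -c "
from h import *
along()"
```

```text
along mm 17.63 across 0.17 z 0.0534 Fu -2.98 Fv -0.3 t 4.3
```

Call:
carry_out:
  translation:
    - [0, 0.0007, 0]
    - [0, 0.001, 0]
  turn: [0, 0]
  jaw: [0, 0]

```text
time_s: 4.5
eef_pos: [0.5664, -0.142, 0.0533]
eef_rot: [-1.454, 1.565, 2.95]
ft_force: [-5.3, 2.3, 4.2]
gripper_width: 0.0
```

```bash
python3 -c "
from h import *
along()"
```

```text
along mm 17.7 across 0.19 z 0.0533 Fu -5.74 Fv 0.55 t 4.5
```

Call:
carry_out:
  translation:
    - [0, 0.0015, 0]
    - [0, 0.0015, 0]
  turn: [0, 0]
  jaw: [0, 0]

```text
time_s: 4.7
eef_pos: [0.5665, -0.142, 0.0532]
eef_rot: [-1.45, 1.562, 2.953]
ft_force: [-6.6, 2.5, 5.3]
gripper_width: -0.0
```

```bash
python3 -c "
from h import *
along()"
```

```text
along mm 17.79 across 0.2 z 0.0532 Fu -7.02 Fv 0.43 t 4.7
```

The force rose from 3 to 7 N with no further advance, at 17.7–17.8 mm against 17.9 predicted, so it is seated. I back off and check.

Call:
carry_out:
  translation:
    - [0, -0.008, 0]
    - [0, -0.02, 0]
    - [-0.05, -0.02, 0]
    - [-0.09, -0.02, 0]
    - [-0.09, -0.02, 0]
  turn: [0, 0, 0, 0, 0]
  jaw: [0, 0, 0, 0, 0]

```text
time_s: 5.2
eef_pos: [0.5521, -0.1368, 0.1492]
eef_rot: [1.573, 1.567, -0.308]
ft_force: [0.1, 0.4, -0.4]
gripper_width: -0.005
```

```bash
python3 - <<'E'
from h import *
along(); snap('wrist','w4'); go([.53,-.13,.145],-17.6)
im=cv2.imread('pics/w4.png'); cv2.imwrite('pics/w4b.png',cv2.resize(im[0:300,240:640],(800,600),interpolation=cv2.INTER_CUBIC))
E
```

```text
along mm 2.48 across 0.75 z 0.1492 Fu 0.0 Fv 0.41 t 5.2
t 5.25 pos [ 0.5502 -0.1366  0.1465] heading -17.73 down [-1.1e-03 -3.0e-04 -1.0e+00] F [ 0.66 -0.19 -0.49] w 0.002
shift [ 0.0015 -0.0213 -0.0002] turn -0.13
```

View pics/w4b.png

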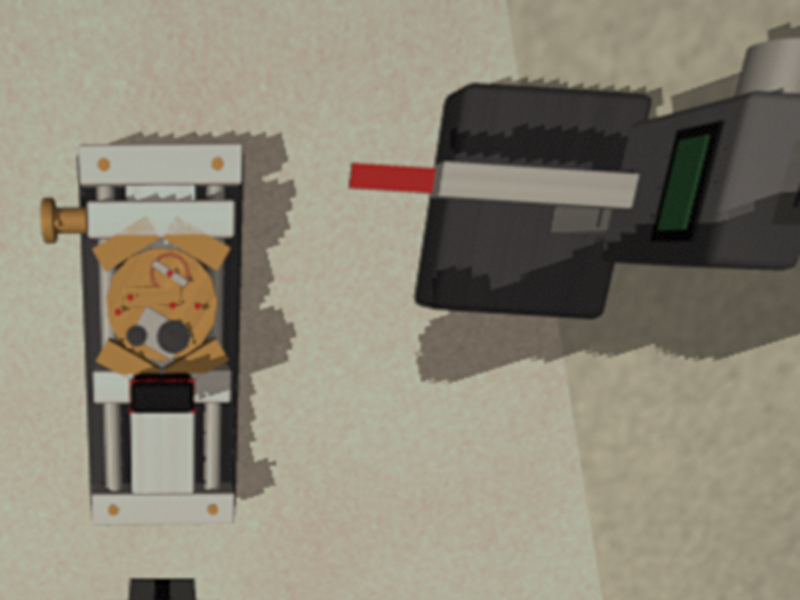

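The movement sits in both Vs (centre crop (162,302)) and the lug is at (162,395). The pointer tip is at crop (349,177). For its lower face I need an oblique view of the tip.

```bash
python3 - <<'E'
from h import *
f=lambda a,b:(240+a/2,b/2)
print('mov',pt('w4',*f(162,302),.030).round(4),'lug',pt('w4',*f(162,396),.053).round(4))
for q in[(353,177),(380,180),(420,181),(500,186)]: print(q,pt('w4',*f(*q)).round(4))
im,P=cloud('w4')
m=(P[...,2]>.022)&(P[...,2]<.0345)&(np.hypot(P[...,0]-.606,P[...,1]+.155)<.05)
m=(P[...,2]>.028)&(P[...,2]<.031)&(np.hypot(P[...,0]-.607,P[...,1]+.155)<.019);print('disc',m.sum(),P[m].mean(0))
L=np.array([.5495,-.1368]);print('expected',L+.0604*U)
r=(im[...,2]>110)&(im[...,1]<60)&(np.mgrid[:480,:640][1]>380)&(np.mgrid[:480,:640][0]<110)
h=P[r][:,2];print('red px',r.sum(),np.nanpercentile(h,[5,25,50,75,95]))
s,Ps=cloud('scene0'); r=(s[...,2]>150)&(s[...,1]<70)&(s[...,0]<70); v,u=np.where(r)
k=(u>260)&(u<290)&(v>295)&(v<320); 
for a,b in zip(u[k],v[k]): print(a,b,Ps[b,a].round(4))
E
```

```text
mov [ 0.6078 -0.1551  0.03  ] lug [ 0.5824 -0.147   0.053 ]
(353, 177) [ 0.6255 -0.2111  0.0784]
(380, 180) [ 0.6227 -0.2175  0.078 ]
(420, 181) [ 0.6194 -0.227   0.078 ]
(500, 186) [ 0.6125 -0.2434  0.084 ]
disc 887 [ 0.60786331 -0.15519985  0.03035896]
expected [ 0.60707272 -0.15506314]
red px 457 [0.07676546 0.07746449 0.07793067 0.07840335 0.07903779]
276 306 [ 0.6239 -0.2159  0.0806]
277 306 [ 0.6221 -0.2116  0.0763]
278 306 [ 0.6265 -0.2132  0.0801]
279 306 [ 0.627  -0.211   0.0788]
274 307 [ 0.6205 -0.2181  0.0775]
275 307 [ 0.6232 -0.218   0.0791]
276 307 [ 0.6236 -0.2158  0.0777]
277 307 [ 0.6271 -0.2165  0.0803]
278 307 [ 0.6267 -0.2136  0.0779]
279 307 [ 0.6309 -0.215   0.0815]
272 308 [ 0.6193 -0.2223  0.0773]
273 308 [ 0.6218 -0.2221  0.0787]
274 308 [ 0.6247 -0.2222  0.0805]
275 308 [ 0.6249 -0.2198  0.0788]
276 308 [ 0.6262 -0.2184  0.0786]
271 309 [ 0.6215 -0.227   0.0796]
272 309 [ 0.6229 -0.2258  0.0796]
273 309 [ 0.6231 -0.2234  0.0779]
274 309 [ 0.6247 -0.2224  0.078 ]
```

```bash
python3 -c "
from h import *
go([.5965,-.1045,.078],-17.6)"
```

```text
t 5.25 pos [ 0.5502 -0.1366  0.1465] heading -17.73 down [-1.1e-03 -3.0e-04 -1.0e+00] F [ 0.66 -0.19 -0.49] w 0.002
shift [ 0.0684  0.0344 -0.0447] turn -0.13
```

Call:
carry_out:
  translation:
    - [0, 0.034, -0.045]
    - [0.03, 0.034, -0.045]
    - [0.068, 0.034, -0.045]
    - [0.068, 0.034, -0.045]
    - [0.068, 0.034, -0.045]
  turn: [0, 0, 0, 0, 0]
  jaw: [0, 0, 0, 0, 0]

```text
time_s: 5.75
eef_pos: [0.5951, -0.1044, 0.0774]
eef_rot: [-1.212, 1.567, -3.093]
ft_force: [0.9, 0.3, 1.4]
gripper_width: 0.004
```

```bash
python3 - <<'E'
from h import *
along(); snap('wrist','w5')
u,v=map(int,proj('w5',[.6255,-.2111,.077])); print(u,v)
im=cv2.imread('pics/w5.png'); u0=min(max(u-60,0),480); v0=max(v-60,0); print(u0,v0)
cv2.imwrite('pics/w5b.png',cv2.resize(im[v0:v0+120,u0:u0+160],(800,600),interpolation=cv2.INTER_CUBIC))
E
```

```text
along mm 33.64 across 44.72 z 0.0774 Fu 0.79 Fv 0.6 t 5.75
587 166
480 106
```

View pics/w5b.png

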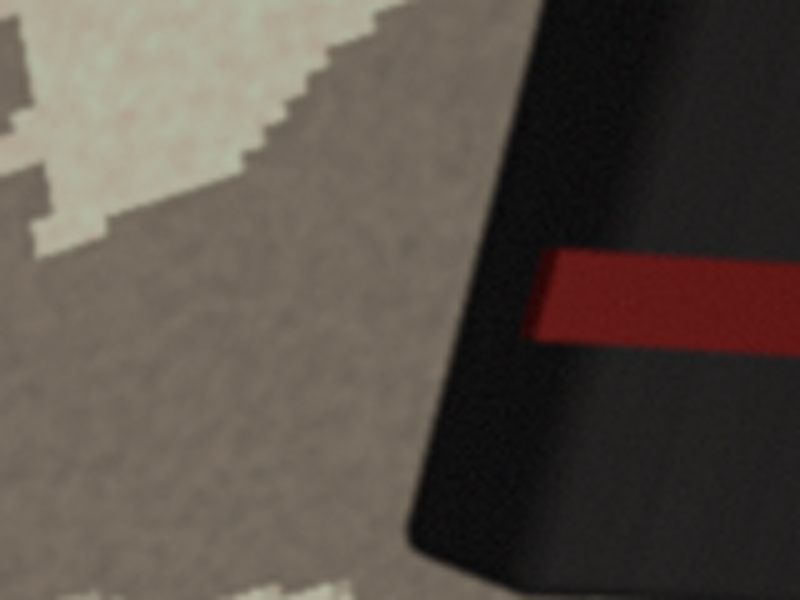

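The end face of the pointer shows as a dark red strip. Its top edge runs (558,250)–(541,341) and its lower edge about (545,250)–(525,336) in the crop.

```bash
python3 - <<'E'
from h import *
f=lambda a,b:(480+a/5,106+b/5)
from scipy.optimize import least_squares
im,P=cloud('w5'); r=(im[...,2]>70)&(im[...,1]<45)&(np.mgrid[:480,:640][1]>580); print(r.sum(),np.nanpercentile(P[r][:,2],[10,50,90]))
top=pt('w5',*f(551,295),np.nanmedian(P[r][:,2])); print(top)
for dz in(0,.001,.0015,.002,.003,.004):
    u,v=proj('w5',top-[0,0,dz]); print(dz,((u-480)*5).round(1),((v-106)*5).round(1))
g=[pt('w5',*f(*q)) [2] for q in((580,270),(600,300),(640,305),(700,310))];print(g)
print('bench/base',[pt('w5',*f(*q)).round(4).tolist() for q in((300,400),(700,480))])
E
```

```text
918 [0.07699926 0.07787287 0.07867299]
[ 0.62615588 -0.21132292  0.07787287]
0 551.0 295.0
0.001 541.0 293.3
0.0015 536.0 292.5
0.002 531.1 291.7
0.003 521.3 290.1
0.004 511.7 288.5
[np.float64(0.07754610078961616), np.float64(0.07769955118477037), np.float64(0.07812962457837735), np.float64(0.07794081173886516)]
bench/base [[0.598, -0.2331, 0.0016], [0.5847, -0.2596, 0.0225]]
```

```bash
python3 -c "
from h import *
go([.53,.295,.18],-12.8)"
```

```text
t 5.8 pos [ 0.5963 -0.1045  0.0789] heading -17.76 down [-7.e-04 -6.e-04 -1.e+00] F [-0.87 -0.61  0.53] w -0.003
shift [-0.1013 -0.185  -0.3602] turn -4.96
```

Call:
carry_out:
  translation:
    - [-0.05, 0, 0]
    - [-0.101, -0.02, -0.03]
    - [-0.101, -0.185, -0.36]
    - [-0.101, -0.185, -0.36]
    - [-0.101, -0.185, -0.36]
  turn: [0, 0, -5, -5, -5]
  jaw: [0, 0, 0, 0, 0]

```text
time_s: 6.3
eef_pos: [0.5658, 0.0724, 0.1766]
eef_rot: [1.762, 1.566, -0.033]
ft_force: [0.1, -0.1, -0.3]
gripper_width: 0.003
```

```bash
python3 -c "
from h import *
go([.53,.295,.18],-12.8)"
```

```text
t 6.3 pos [0.5658 0.0724 0.1766] heading -12.86 down [ 4.8e-03 -2.0e-04 -1.0e+00] F [ 0.11 -0.13 -0.28] w 0.003
shift [-0.0036 -0.0844 -0.209 ] turn -0.06
```

Call:
carry_out:
  translation:
    - [-0.004, -0.084, -0.209]
    - [-0.004, -0.084, -0.209]
    - [-0.004, -0.084, -0.209]
    - [-0.004, -0.084, -0.209]
    - [-0.004, -0.084, -0.209]
  turn: [0, 0, 0, 0, 0]
  jaw: [0, 0, 0, 0, 0]

```text
time_s: 6.8
eef_pos: [0.5293, 0.3005, 0.1834]
eef_rot: [2.289, 1.561, 0.498]
ft_force: [-0.1, 0.4, 0.3]
gripper_width: -0.003
```

```bash
python3 - <<'E'
from h import *
go([.53,.295,.18],-12.8); snap('wrist','w6'); go([.53,.295,.18],-12.8)
im=cv2.imread('pics/w6.png'); cv2.imwrite('pics/w6b.png',cv2.resize(im[60:360,120:520],(800,600),interpolation=cv2.INTER_CUBIC))
E
```

```text
t 6.8 pos [0.5293 0.3005 0.1834] heading -12.57 down [ 0.0085  0.0046 -1.    ] F [-0.08  0.39  0.28] w -0.003
shift [0.0034 0.0019 0.0052] turn 0.23
t 6.85 pos [0.5282 0.3045 0.1836] heading -12.32 down [ 0.0084  0.008  -0.9999] F [-1.74  3.83  0.87] w 0.0
shift [0.0035 0.0038 0.0089] turn 0.48
```

View pics/w6b.png

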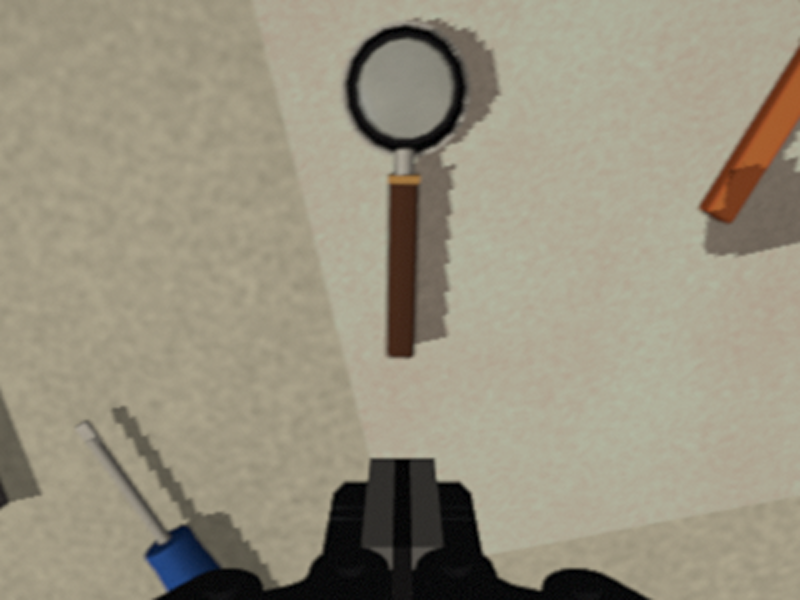

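The view shows the brown-handled loupe: barrel centre crop (406,89), ferrule at (404,180), handle end at (400,356). The orange one lies far right. I take a settled frame and fit numerically.

```bash
python3 - <<'E'
from h import *
go([.53,.295,.18],-12.8); snap('wrist','w7'); go([.53,.295,.18],-12.8)
im,P=cloud('w7'); b=im[...,0].astype(int);r=im[...,2].astype(int)
sel=(np.hypot(P[...,0]-.58,P[...,1]-.285)<.085)
dark=sel&(im.max(2)<45)&(P[...,2]>.012)
c=cv2.minEnclosingCircle(np.argwhere(dark)[:,::-1].astype(np.float32).reshape(-1,1,2)); print('barrel circ',c, pt('w7',*c[0],.018).round(4))
br=sel&(r-b>20)&(r<120)&(r>45)&(P[...,2]>.012)&(P[...,2]<.026); Q=P[br]; print(br.sum(),Q.mean(0),np.percentile(Q[:,2],[10,50,90]))
_,_,vt=np.linalg.svd(Q[:,:2]-Q[:,:2].mean(0),full_matrices=False); d=vt[0]*np.sign(vt[0][0]); print('handle heading',np.degrees(np.arctan2(d[1],d[0])),'extent',np.percentile((Q[:,:2]-Q[:,:2].mean(0))@d,[1,99]))
A=Q[:,:2].mean(0); B=pt('w7',*c[0],.018)[:2]; e=B-A; print('mean->barrel',np.linalg.norm(e),np.degrees(np.arctan2(e[1],e[0])))
E
```

```text
t 6.85 pos [0.5282 0.3045 0.1836] heading -12.32 down [ 0.0084  0.008  -0.9999] F [-1.74  3.83  0.87] w 0.0
shift [0.0035 0.0038 0.0089] turn 0.48
t 6.9 pos [0.529  0.301  0.1832] heading -12.42 down [ 0.0082  0.0052 -1.    ] F [-0.2   0.18  0.33] w 0.003
shift [0.0032 0.0022 0.0057] turn 0.38
barrel circ ((319.5, 399.0354309082031), 329.3548889160156) [0.3572 0.3446 0.018 ]
1223 [0.55118486 0.29583111 0.0195582 ] [0.0186128  0.01958649 0.02050223]
handle heading -13.858625346049601 extent [-0.03547615  0.03313227]
mean->barrel 0.1999995013399135 165.89099159246487
```

```bash
python3 - <<'E'
from h import *
print(pt('w6',323,104.5,.022),pt('w7',323,104.5,.022),'end',pt('w6',320,238,.0185))
go([.56,.2936,.08],-13.9)
E
```

```text
[0.61656736 0.28001237 0.022     ] [0.61553727 0.28492101 0.022     ] end [0.51556179 0.30500973 0.0185    ]
t 6.9 pos [0.529  0.301  0.1832] heading -12.42 down [ 0.0082  0.0052 -1.    ] F [-0.2   0.18  0.33] w 0.003
shift [0.1034 0.0311 0.0013] turn 1.48
```

Call:
carry_out:
  translation:
    - [0.05, 0.031, 0.0015]
    - [0.1, 0.031, 0.0015]
    - [0.1, 0.031, 0.0015]
    - [0.1, 0.031, 0.0015]
    - [0.1, 0.031, 0.0015]
  turn: [1.5, 1.5, 1.5, 1.5, 1.5]
  jaw: [0.7, 0.7, 0.7, 0.7, 0.7]

```text
time_s: 7.4
eef_pos: [0.5611, 0.2941, 0.0864]
eef_rot: [2.373, 1.556, 0.559]
ft_force: [-0.0, -0.1, 0.4]
gripper_width: 0.702
```

Call:
carry_out:
  translation:
    - [0, 0, 0]
    - [0, 0, 0]
    - [0, 0, 0]
  turn: [0, 0, 0]
  jaw: [0.7, 0.7, 0.7]

```text
time_s: 7.7
eef_pos: [0.5617, 0.2946, 0.088]
eef_rot: [2.357, 1.554, 0.543]
ft_force: [0.6, 0.1, 0.1]
gripper_width: 0.705
```

```bash
python3 - <<'E'
from h import *
go([.56,.2936,.017],-13.9); snap('wrist','w8'); go([.56,.2936,.017],-13.9)
im,P=cloud('w8'); b=im[...,0].astype(int);r=im[...,2].astype(int)
sel=(np.hypot(P[...,0]-.58,P[...,1]-.285)<.09)
br=sel&(r-b>20)&(r<120)&(r>45)&(P[...,2]>.012)&(P[...,2]<.026); Q=P[br]; print(br.sum(),Q.mean(0))
_,_,vt=np.linalg.svd(Q[:,:2]-Q[:,:2].mean(0),full_matrices=False); d=vt[0]*np.sign(vt[0][0]); print('heading',np.degrees(np.arctan2(d[1],d[0])),np.percentile((Q[:,:2]-Q[:,:2].mean(0))@d,[1,99]))
cv2.imwrite('pics/w8b.png',im)
E
```

```text
t 7.7 pos [0.5617 0.2946 0.088 ] heading -13.93 down [ 0.0145  0.0088 -0.9999] F [0.57 0.11 0.13] w 0.705
shift [ 0.071  -0.0023  0.0022] turn -0.03
t 7.75 pos [0.5615 0.2944 0.0875] heading -13.93 down [ 0.0137  0.0083 -0.9999] F [-0.42  0.13 -0.06] w 0.703
shift [ 0.0705 -0.0021  0.0019] turn -0.03
2106 [0.55192111 0.29593113 0.01950414]
heading -13.622575408671548 [-0.03622852  0.03597526]
```

View pics/w8b.png

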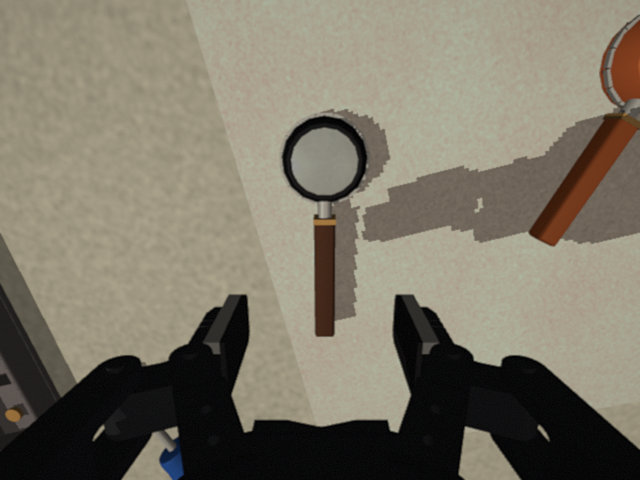

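Now the gripper straddles the handle (handle at x≈325, fingers at 235 and 405). The tool has picked up a tilt of about 1°, so I check the joints before grasping.

```bash
python3 - <<'E'
from h import *
s=st(); print(np.round(s['qvel'],3))
M=R.from_euler('xyz',s['eef_rot']).as_matrix(); print(M.round(4)); 
L=np.array([.5519,.2959]); d=np.array([np.cos(np.radians(-13.7)),np.sin(np.radians(-13.7))]); p=L+.008*d; print(p)
go([*p,.017],-13.7)
E
```

```text
{'time_s': 7.75, 'joint_pos': [-0.3367, 0.5821, -0.2947, 1.7725, 0.2245, 0.8036, -2.5536], 'eef_pos': [0.5615, 0.2944, 0.0875], 'eef_rot': [2.3602, 1.5548, 0.5463], 'ft_force': [-0.4221, 0.1334, -0.0596], 'moment': [0.0107, 0.0364, 0.0161], 'gripper_width': 0.7027}
[-0.     0.012  0.001  0.007 -0.001 -0.001  0.001]
[[ 0.0137  0.9705 -0.2407]
 [ 0.0083 -0.2408 -0.9705]
 [-0.9999  0.0113 -0.0113]]
[0.55967239 0.29400529]
t 7.75 pos [0.5615 0.2944 0.0875] heading -13.93 down [ 0.0137  0.0083 -0.9999] F [-0.42  0.13 -0.06] w 0.703
shift [ 0.0705 -0.0025  0.0016] turn -0.23
```

Call:
carry_out:
  translation:
    - [0.03, -0.0025, 0.0015]
    - [0.055, -0.0025, 0.0015]
    - [0.07, -0.0025, 0.0015]
    - [0.07, -0.0025, 0.0015]
    - [0.07, -0.0025, 0.0015]
  turn: [0, 0, 0, 0, 0]
  jaw: [0.5, 0.5, 0.5, 0.5, 0.5]

```text
time_s: 8.25
eef_pos: [0.56, 0.2945, 0.0179]
eef_rot: [2.366, 1.554, 0.552]
ft_force: [0.1, 0.3, 0.3]
gripper_width: 0.498
```

```bash
python3 - <<'E'
from h import *
go([.5597,.294,.017],-13.7)
E
```

```text
t 8.25 pos [0.56   0.2945 0.0179] heading -13.92 down [ 0.0141  0.0087 -0.9999] F [0.06 0.3  0.34] w 0.498
shift [ 0.0008 -0.0002  0.0005] turn -0.22
```

Call:
carry_out:
  translation:
    - [0.001, 0, 0.0005]
    - [0.001, 0, 0.0005]
    - [0.001, 0, 0.0005]
    - [0.001, 0, 0.0005]
    - [0.001, 0, 0.0005]
  turn: [0, 0, 0, 0, 0]
  jaw: [0.3, 0.15, 0.05, 0, 0]

```text
time_s: 8.75
eef_pos: [0.5605, 0.2944, 0.0178]
eef_rot: [2.358, 1.552, 0.545]
ft_force: [-0.5, 0.0, 5.3]
gripper_width: 0.122
```

Call:
carry_out:
  translation:
    - [0, 0, 0]
    - [0, 0, 0]
    - [0, 0, 0]
  turn: [0, 0, 0]
  jaw: [0, 0, 0]

```text
time_s: 9.05
eef_pos: [0.5606, 0.2944, 0.0179]
eef_rot: [2.356, 1.552, 0.542]
ft_force: [0.3, -0.2, 3.2]
gripper_width: 0.121
```

```bash
python3 - <<'E'
from h import *
go([.5597,.294,.017],-13.7); st()
E
```

```text
t 9.05 pos [0.5606 0.2944 0.0179] heading -13.92 down [ 0.0159  0.0095 -0.9998] F [ 0.31 -0.25  3.17] w 0.121
shift [ 0.0009 -0.0008  0.0006] turn -0.22
{'time_s': 9.05, 'joint_pos': [-0.3662, 0.6722, -0.2559, 1.8077, 0.2557, 0.6751, -2.5802], 'eef_pos': [0.5606, 0.2944, 0.0179], 'eef_rot': [2.3555, 1.5523, 0.5418], 'ft_force': [0.3115, -0.2485, 3.1685], 'moment': [-0.115, -0.0433, -0.0217], 'gripper_width': 0.1211}
```

Gripped, at width 0.121 (≈10–12 mm). I lift.

Call:
carry_out:
  translation:
    - [-0.01, 0, 0]
    - [-0.03, 0, 0]
    - [-0.06, 0, 0]
    - [-0.1, 0, 0]
    - [-0.1, 0, 0]
  turn: [0, 0, 0, 0, 0]
  jaw: [0, 0, 0, 0, 0]

```text
time_s: 9.55
eef_pos: [0.5617, 0.2955, 0.1236]
eef_rot: [2.36, 1.542, 0.546]
ft_force: [1.0, 0.7, 0.6]
gripper_width: 0.119
```

Call:
carry_out:
  translation:
    - [0, 0, 0]
    - [0, 0, 0]
  turn: [0, 0]
  jaw: [0, 0]

```text
time_s: 9.75
eef_pos: [0.5615, 0.2953, 0.1234]
eef_rot: [2.36, 1.543, 0.546]
ft_force: [-0.0, 0.3, -0.8]
gripper_width: 0.119
```

```bash
python3 - <<'E'
from h import *
st(); snap('wrist','w9'); go([.55,.1,.2],-17.6)
im,P=cloud('w9'); cv2.imwrite('pics/w9b.png',np.hstack([im[:400,220:430],]))
cv2.imwrite('pics/w9b.png',cv2.resize(im[60:360,170:470],(600,600),interpolation=cv2.INTER_CUBIC))
E
```

```text
{'time_s': 9.75, 'joint_pos': [-0.3336, 0.533, -0.2984, 1.7575, 0.2015, 0.8522, -2.5359], 'eef_pos': [0.5615, 0.2953, 0.1234], 'eef_rot': [2.3596, 1.5426, 0.5457], 'ft_force': [-0.0498, 0.2969, -0.7601], 'moment': [-0.0012, 0.0996, -0.0239], 'gripper_width': 0.1185}
t 9.8 pos [0.5611 0.2951 0.1227] heading -13.94 down [ 0.0229  0.014  -0.9996] F [-0.37 -0.17  0.06] w 0.122
shift [-0.0802  0.0376  0.1906] turn 3.66
```

View pics/w9b.png

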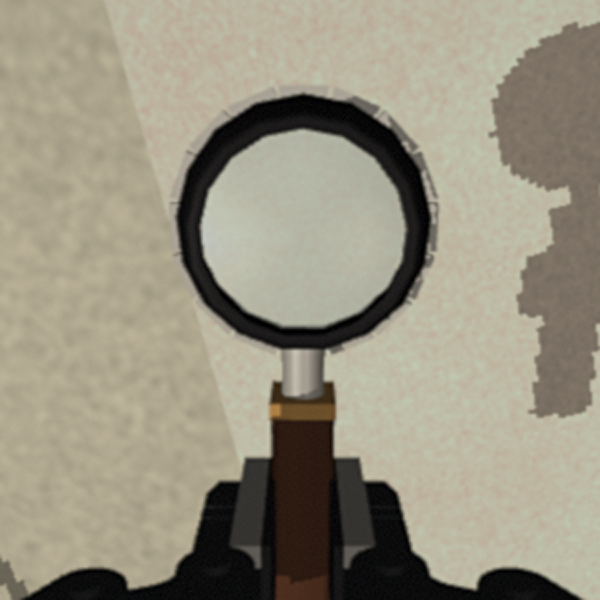

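The loupe is held cleanly with the barrel ahead of the fingers. The ring centre is at crop (304,222), i.e. native (322,171). I measure its tilt from the depth.

```bash
cat >> h.py <<'E'
def loupe(tag,ztop=None):
    "fit barrel top rim: plane on the dark ring pixels; returns centre of top, normal (world)"
    im,P=cloud(tag); s=(im.max(2)<60)&(P[...,2]>.05)
    v,u=np.mgrid[:480,:640]; s&=(v<240)&(u>240)&(u<400)
    Q=P[s]; zs=np.median(Q[:,2]); Q=Q[abs(Q[:,2]-zs)<.015]
    for _ in range(3):
        c=Q.mean(0); n=np.linalg.svd(Q-c,full_matrices=False)[2][2]; n*=np.sign(n[2]); e=(Q-c)@n; Q=Q[abs(e)<max(.0015,1.5*e.std())] if _<2 else Q
    A=np.c_[2*Q[:,:2],np.ones(len(Q))]; x=np.linalg.lstsq(A,(Q[:,:2]**2).sum(1),rcond=None)[0]
    H=lambda lo,hi:(im.max(2)>-1)
    r=im[...,2].astype(int)-im[...,0]; h=(r>20)&(P[...,2]>.05)&(u>290)&(u<350)&(v>255)&(v<330); hh=P[h]; 
    print('rim n',len(Q),'mean',c.round(4),'circ centre',x[:2].round(4),'normal',n.round(4),'tilt deg',np.degrees(np.arccos(n[2])).round(2),'std',e.std().round(4))
    if len(hh)>30:
        cc=hh.mean(0); A=np.c_[hh[:,:2]-cc[:2],np.ones(len(hh))]; print('handle top',len(hh),cc.round(4),'grad',np.linalg.lstsq(A,hh[:,2],rcond=None)[0].round(4))
E
python3 -c "
from h import *
loupe('w9')
for q in [(322,110),(322,228),(264,171),(381,171),(322,171)]: print(q,pt('w9',*q).round(4))"
```

```text
rim n 3289 mean [0.6208 0.2799 0.1281] circ centre [0.6184 0.2806] normal [ 0.0197 -0.0236  0.9995] tilt deg 1.76 std 0.0013
handle top 2034 [0.5758 0.2914 0.1247] grad [-0.0136  0.0064  0.1247]
(322, 110) [0.6391 0.2752 0.1216]
(322, 228) [0.6009 0.2846 0.1285]
(264, 171) [0.6247 0.2985 0.1296]
(381, 171) [0.6149 0.2604 0.1257]
(322, 171) [0.6192 0.2802 0.1204]
```

```bash
python3 -c "
from h import *
go([.5513,-.137,.13],-17.6)"
```

```text
t 9.8 pos [0.5611 0.2951 0.1227] heading -13.94 down [ 0.0229  0.014  -0.9996] F [-0.37 -0.17  0.06] w 0.122
shift [-0.0135  0.0946  0.4216] turn 3.66
```

Call:
carry_out:
  translation:
    - [-0.002, 0.007, 0.03]
    - [-0.004, 0.017, 0.075]
    - [-0.006, 0.028, 0.125]
    - [-0.007, 0.038, 0.17]
    - [-0.007, 0.045, 0.2]
  turn: [0.3, 0.7, 1.1, 1.5, 1.8]
  jaw: [0, 0, 0, 0, 0]

```text
time_s: 10.3
eef_pos: [0.5554, 0.0854, 0.1253]
eef_rot: [2.376, 1.548, 0.527]
ft_force: [0.6, -0.1, -0.6]
gripper_width: 0.118
```

```bash
python3 -c "
from h import *
go([.5513,-.137,.13],-17.6)"
```

```text
t 10.3 pos [0.5554 0.0854 0.1253] heading -15.97 down [ 0.0196  0.0114 -0.9997] F [ 0.64 -0.08 -0.62] w 0.118
shift [-0.0073  0.0573  0.2149] turn 1.63
```

Call:
carry_out:
  translation:
    - [-0.001, 0.012, 0.045]
    - [-0.003, 0.025, 0.095]
    - [-0.005, 0.038, 0.145]
    - [-0.007, 0.052, 0.195]
    - [-0.007, 0.057, 0.215]
  turn: [0.3, 0.7, 1.1, 1.5, 1.6]
  jaw: [0, 0, 0, 0, 0]

```text
time_s: 10.8
eef_pos: [0.5493, -0.1425, 0.1284]
eef_rot: [2.401, 1.551, 0.518]
ft_force: [0.0, -0.3, 0.2]
gripper_width: 0.121
```

```bash
python3 -c "
from h import *
go([.5513,-.137,.095],-17.6)"
```

```text
t 10.8 pos [ 0.5493 -0.1425  0.1284] heading -17.91 down [ 0.0169  0.0097 -0.9998] F [ 0.03 -0.33  0.25] w 0.121
shift [ 0.0334 -0.0003 -0.0054] turn -0.31
```

Call:
carry_out:
  translation:
    - [0.012, 0, -0.004]
    - [0.024, 0, -0.005]
    - [0.03, 0, -0.005]
    - [0.03, 0, -0.005]
  turn: [-0.3, -0.3, -0.3, -0.3]
  jaw: [0, 0, 0, 0]

```text
time_s: 11.2
eef_pos: [0.5505, -0.135, 0.0966]
eef_rot: [2.582, 1.553, 0.707]
ft_force: [0.7, 0.1, -0.4]
gripper_width: 0.12
```

```bash
python3 -c "
from h import *
go([.5513,-.137,.095],-17.6);snap('wrist','w10');go([.5513,-.137,.095],-17.6);loupe('w10')
im=cv2.imread('pics/w10.png');cv2.imwrite('pics/w10b.png',cv2.resize(im[60:360,120:520],(800,600),interpolation=cv2.INTER_CUBIC))"
```

```text
t 11.2 pos [ 0.5505 -0.135   0.0966] heading -17.41 down [ 0.0134  0.0114 -0.9998] F [ 0.71  0.09 -0.37] w 0.12
shift [0.0016 0.0014 0.0017] turn 0.19
t 11.25 pos [ 0.5511 -0.1354  0.0975] heading -17.44 down [ 0.015   0.0108 -0.9998] F [ 0.24  0.2  -1.  ] w 0.117
shift [0.0025 0.0007 0.0015] turn 0.16
rim n 3362 mean [ 0.6088 -0.1541  0.1007] circ centre [ 0.6064 -0.1531] normal [ 0.0312 -0.0215  0.9993] tilt deg 2.17 std 0.0013
handle top 2042 [ 0.5645 -0.1398  0.0978] grad [-0.0205  0.0109  0.0978]
```

View pics/w10b.png

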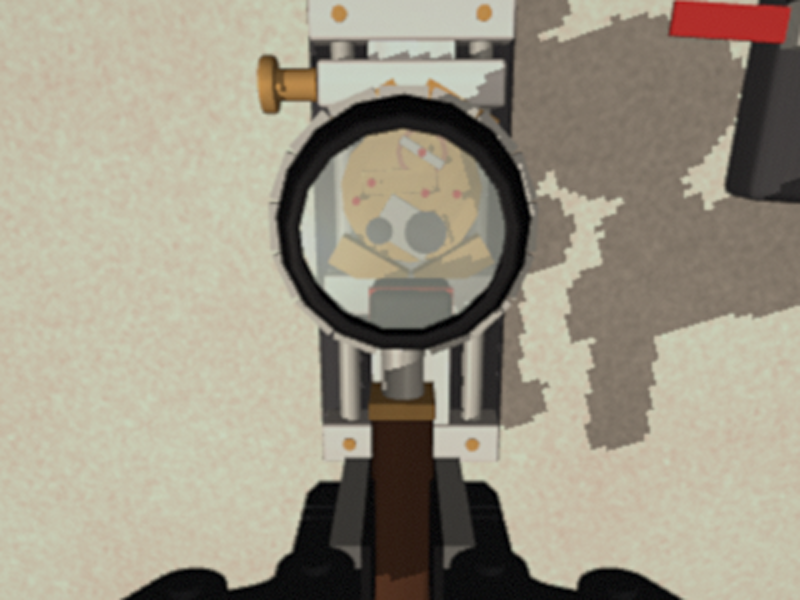

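The loupe now hangs over the clamped movement. The ring centre is at crop (404,221), native (322,170.5), and the movement through the glass is at about (411,186). Next I get a clean tilt and centre from the ring annulus only.

```bash
cat >> h.py <<'E'
def ring(tag,r0=53,r1=59):
    im,P=cloud(tag); g=im.max(2)
    m=((g<50)&(P[...,2]>.05)).astype(np.uint8); m[:, :240]=0; m[:,400:]=0; m[245:]=0
    cs,_=cv2.findContours(m,cv2.RETR_EXTERNAL,cv2.CHAIN_APPROX_NONE); c=max(cs,key=cv2.contourArea)
    (u,v),(a,b),_=cv2.fitEllipse(cv2.convexHull(c)); vv,uu=np.mgrid[:480,:640]; rr=np.hypot(uu-u,vv-v); R1=(a+b)/4
    s=(rr>R1-9)&(rr<R1-3)&(m>0); Q=P[s]; c0=Q.mean(0); n=np.linalg.svd(Q-c0,full_matrices=False)[2][2]; n*=np.sign(n[2])
    e=(Q-c0)@n; print('ellipse',round(u,1),round(v,1),round(a,1),round(b,1),'n',len(Q),'std',e.std().round(4))
    top=pt(tag,u,v,c0[2]); low=top-.022*n
    U3,V3=np.r_[U,0],np.r_[V,0]
    print('top',top.round(4),'ring mean',c0.round(4),'rim centre',low.round(4),'normal.U deg',np.degrees(n@U3).round(2),'normal.V',np.degrees(n@V3).round(2))
    s=sensors.observe(); d=R.from_euler('xyz',s['eef_rot']).as_matrix()[:,0]; print('tool down.U deg',np.degrees(d@U3).round(2),'.V',np.degrees(d@V3).round(2),'rim-TCP',(low-s['eef_pos']).round(4))
E
python3 -c "
from h import *
ring('w9'); ring('w10')
print('mov through w10',pt('w10',120+411/2,60+186/2,.03))"
```

```text
ellipse 321.6 170.7 125.4 126.9 n 2150 std 0.0041
top [0.6199 0.28   0.1264] ring mean [0.6195 0.2802 0.1264] rim centre [0.6209 0.2801 0.1044] normal.U deg -2.36 normal.V -1.05
tool down.U deg 0.63 .V 0.85 rim-TCP [0.0699 0.4156 0.0069]
ellipse 321.5 170.9 125.3 126.8 n 2151 std 0.004
top [ 0.6079 -0.1538  0.0992] ring mean [ 0.6075 -0.1537  0.0992] rim centre [ 0.6087 -0.1538  0.0772] normal.U deg -1.96 normal.V -0.46
tool down.U deg 0.63 .V 0.85 rim-TCP [ 0.0576 -0.0184 -0.0203]
mov through w10 [ 0.60865928 -0.15516988  0.03      ]
```

```bash
python3 - <<'E'
from h import *
im,P=cloud('w10'); vv,uu=np.mgrid[:480,:640]; rr=np.hypot(uu-321.5,vv-170.9); th=np.degrees(np.arctan2(170.9-vv,uu-321.5))%360
for r0 in range(48,68,2):
    print(r0,[float(np.nanmedian(P[(rr>=r0)&(rr<r0+2)&(abs((th-t+180)%360-180)<12)][:,2]).round(4)) for t in range(0,360,45)])
m=(rr>57.5)&(rr<61); Q=P[m]
med=np.median(Q[:,2]); Q=Q[abs(Q[:,2]-med)<.006]
from scipy.optimize import least_squares
c=Q.mean(0); f=least_squares(lambda x:x[0]+(Q[:,:2]-c[:2])@x[1:]-Q[:,2],[c[2],0,0],loss='soft_l1',f_scale=.001).x
g=f[1:]; print('ring grad deg along U',np.degrees(g@U),'V',np.degrees(g@V),'z',f[0],c)
h=(im[...,2].astype(int)-im[...,0]>15)&(P[...,2]>.085)&(vv>265)&(vv<330)&(abs(uu-322)<14); Q=P[h];c=Q.mean(0)
f=least_squares(lambda x:x[0]+(Q[:,:2]-c[:2])@x[1:]-Q[:,2],[c[2],0,0],loss='soft_l1',f_scale=.001).x
print('handle',h.sum(),c,'deg U',np.degrees(f[1:]@U),'V',np.degrees(f[1:]@V))
E
```

```text
48 [0.0907, 0.1012, 0.1013, 0.1015, 0.0909, 0.0911, 0.091, 0.0906]
50 [0.1012, 0.1013, 0.1016, 0.1013, 0.0913, 0.0908, 0.0907, 0.0903]
52 [0.1012, 0.1014, 0.1009, 0.1016, 0.1015, 0.0838, 0.0896, 0.0831]
54 [0.1011, 0.1009, 0.1003, 0.1012, 0.1015, 0.0872, 0.0861, 0.1011]
56 [0.101, 0.099, 0.0984, 0.1004, 0.1015, 0.1015, 0.1009, 0.1014]
58 [0.0995, 0.0959, 0.096, 0.0974, 0.1009, 0.1015, 0.1016, 0.1012]
60 [0.0945, 0.0929, 0.0932, 0.0945, 0.0977, 0.1015, 0.1015, 0.101]
62 [0.0887, 0.0899, 0.0904, 0.0912, 0.0919, 0.0999, 0.1015, 0.0941]
64 [0.0873, 0.0874, 0.0874, 0.0874, 0.0876, 0.0877, 0.0946, 0.0874]
66 [0.0024, 0.0871, 0.0873, 0.0873, 0.0874, 0.087, 0.0943, 0.0119]<stdin>:8: RuntimeWarning: Mean of empty slice.
  ret = um.true_divide(
Traceback (most recent call last):
ValueError: Initial guess is outside of provided bounds
```

The ring plateau is at 0.1012–0.1016 m all round (front, back and sides) and the steel ledge at 0.0873–0.0874 m. So the loupe is level to about 0.3°, and the earlier tilt figures came from mixing in the sloped wall. Now the centre from the plateau.

```bash
cat >> h.py <<'E'
def plate(tag):
    im,P=cloud(tag); m=(P[...,2]>.05); m[:, :250]=0; m[:,395:]=0; m[245:]=0; m[:100]=0
    z=np.percentile(P[m][:,2],90); Q=P[m&(abs(P[...,2]-z)<.0018)]; Q=Q[np.hypot(*(Q[:,:2]-np.median(Q[:,:2],0)).T)<.03]
    rad=lambda x:np.hypot(Q[:,0]-x[0],Q[:,1]-x[1])
    A=np.c_[2*Q[:,:2],np.ones(len(Q))]; x=np.linalg.lstsq(A,(Q[:,:2]**2).sum(1),rcond=None)[0]
    (c,r)=cv2.minEnclosingCircle((Q[:,:2]*1e3).astype(np.float32))
    c0=Q.mean(0); g=np.linalg.lstsq(np.c_[Q[:,:2]-c0[:2],np.ones(len(Q))],Q[:,2],rcond=None)[0]
    print('n',len(Q),'ring centre',x[:2].round(4),'enclosing',np.round(c,1),round(r,1),'z',c0[2].round(4),'slope deg U,V',np.degrees(g[:2]@U).round(2),np.degrees(g[:2]@V).round(2),'radius',np.percentile(rad(x),[5,50,95]).round(4))
E
python3 - <<'E'
from h import *
plate('w10'); s=sensors.observe(); snap('wrist','w11'); print(s['eef_pos']); plate('w11')
go([.5513,-.137,.0937],-17.6)
E
```

```text
n 3060 ring centre [ 0.606  -0.1529] enclosing [ 606.  -152.9] 20.5 z 0.1012 slope deg U,V -0.29 0.34 radius [0.0172 0.0186 0.02  ]
[ 0.55106084 -0.13541438  0.09749503]
n 3059 ring centre [ 0.6066 -0.1533] enclosing [ 606.6 -153.4] 20.6 z 0.1022 slope deg U,V -0.19 0.35 radius [0.0172 0.0186 0.02  ]
t 11.3 pos [ 0.5515 -0.1358  0.0982] heading -17.46 down [ 0.0164  0.0103 -0.9998] F [-0.04  0.11 -0.13] w 0.119
shift [0.0044 0.0001 0.0013] turn 0.14
```

```bash
python3 -c "
from h import *
go([.5521,-.1372,.0936],-17.6)"
```

```text
t 11.3 pos [ 0.5515 -0.1358  0.0982] heading -17.46 down [ 0.0164  0.0103 -0.9998] F [-0.04  0.11 -0.13] w 0.119
shift [0.0046 0.0009 0.0012] turn 0.14
```

Call:
carry_out:
  translation:
    - [0.002, 0.0005, 0.0005]
    - [0.004, 0.001, 0.001]
    - [0.0045, 0.001, 0.001]
    - [0.0045, 0.001, 0.001]
    - [0.0045, 0.001, 0.001]
  turn: [0, 0, 0, 0, 0]
  jaw: [0, 0, 0, 0, 0]

```text
time_s: 11.8
eef_pos: [0.5523, -0.1371, 0.0938]
eef_rot: [2.428, 1.551, 0.553]
ft_force: [0.9, 0.8, -0.5]
gripper_width: 0.12
```

```bash
python3 - <<'E'
from h import *
s=sensors.observe(); snap('wrist','w12'); go([.5521,-.1372,.0936],-17.6); plate('w12')
im,P=cloud('w12'); v,u=np.mgrid[:480,:640]
r=(im[...,2]>110)&(im[...,1]<60)&(u>430)&(v<120)&(P[...,2]>.06)
if r.sum(): print('pointer top',r.sum(),np.nanmedian(P[r],0).round(4))
# movement through the glass: saturated brass pixels
hsv=cv2.cvtColor(im,cv2.COLOR_BGR2HSV); g=(np.hypot(u-321.5,v-171)<50)
o=g&(hsv[...,1]>45)&(hsv[...,0]<25); vv,uu=np.where(o); print('brass px',o.sum(),uu.min(),uu.max(),vv.min(),vv.max())
print('expected disc px',[np.round(proj('w12',[.6076+.0183*(a*U[0]+b*V[0]),-.1551+.0183*(a*U[1]+b*V[1]),.03]),1).tolist() for a,b in((1,0),(-1,0),(0,1),(0,-1))])
for y in range(int(vv.min()),int(vv.max()),6): w=uu[vv==y]; print(y,len(w),w.min() if len(w) else '',w.max() if len(w) else '')
E
```

```text
t 11.85 pos [ 0.5523 -0.1371  0.0938] heading -17.47 down [ 0.0167  0.0103 -0.9998] F [-0.22 -0.08 -1.22] w 0.119
shift [ 0.0002 -0.0002  0.0002] turn 0.13
n 3067 ring centre [ 0.6078 -0.1551] enclosing [ 607.9 -155. ] 20.5 z 0.0986 slope deg U,V -0.03 0.34 radius [0.0172 0.0186 0.02  ]
pointer top 1010 [ 0.6225 -0.2206  0.078 ]
brass px 4202 281 363 124 214
expected disc px [[323.1, 123.3], [322.9, 196.0], [287.4, 160.5], [358.8, 160.7]]
124 3 316 318
130 48 297 344
136 50 287 347
142 54 292 351
148 60 290 354
154 69 288 356
160 70 288 357
166 60 288 356
172 39 289 355
178 20 292 352
184 20 288 357
190 56 285 360
196 67 281 363
202 60 290 354
208 5 301 343
```

The last frame agrees. The ring centre is (0.6078, −0.1551) against the movement at (0.6076, −0.1551), with the disc edges seen through the glass within 1–2 px of the prediction. The rim is at 0.0766 m against the pointer's lower face at about 0.0764 m, tilt is about 0.3°, and the arm is settled.

```bash
python3 -c "
from h import *
print(manip.job_done()); along()"
```

```text
the job is handed in; nothing more can be done
None
the job is handed in; nothing more can be done
```

The movement is clamped in both V-jaws and the loupe is held level over it at the pointer's height. I handed the job in at about 12 s of the 58 s.

**Clamping:** I pushed the sliding jaw by its lug with shut fingers. Friction was about 3 N, then the force rose to 7 N with no further travel. The jaw stopped at 17.7–17.8 mm against 17.9 mm predicted. A picture after backing off showed the movement seated in both Vs.

**Loupe, last frame before hand-in:**

| Check | Loupe | Target |
|---|---|---|
| Centre (x, y), m | 0.6078, −0.1551 | movement 0.6076, −0.1551 |
| Lower rim height, mm | about 76.6 | pointer's lower face about 76.4 |
| Tilt, deg | about 0.3 | level |

The gauge's pointer read the same height as before, so the gauge looks undisturbed; I did not re-image the other things on the bench.

**Disagreements and limits:**
- **Tilt:** my first fits gave about 2°. They had included the sloped barrel wall, and the fit to the flat top ring alone replaced them. The tool itself leaned about 1°, but the loupe stayed level.
- **Movement position:** estimates of the movement's centre differed by up to about 1.5 mm along x.
- **Pointer thickness:** the 1.6 mm used to get its lower face came from one oblique picture.

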